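# Clamp a circuit board in the spring-plunger board holder

### The arm

A 6-joint arm with a two-finger parallel gripper is mounted at the origin on a cart in front of the work surface, level with it; the furniture and walls round the work are solid. World frame = base frame: x ahead of the robot, y to its left, z up, the work surface at z = 0. Lengths are in m, angles in rad, forces in N, time in s.
With the tool pointing down it reaches from about 0.35 to 0.8 m from the base axis. Payload 7.3 kg.
Tool frame: the origin (TCP) lies between the finger pads; the fingertips stand 25 mm ahead of it and the grasp point (between the pads) lies 6 mm ahead of it; z points along the fingers, y is the line along which they close (so a half turn about z gives the same grasp; the last joint's range is limited). The gripper opens to 85 mm and grips with 20 to 120 N. Pads are 22 mm wide; open, the fingers measure 114 mm over their backs; the gripper's body (76 mm by 85 mm) begins 54 mm behind the grasp point. The pads swing forward as they close: fully open they stand 13 mm farther back than shut.
Start: joints at [-0.146, 0.342, 1.524, -0, 1.275, -0.146], TCP at [0.525, 0, 0.256] pointing down, gripper open.
Joint ranges: [-2.53, 2.53], [-0.77, 2.02], [0.04, 2.7], [-1, 4.14], [0.28, 2.66], [-3.11, 3.11]. Speed limits (rad/s): [2.57, 2.57, 3.14, 3.14, 3.14, 3.14].

### API

Orientations are given as a unit quaternion [w, x, y, z].
In Python, from cell import manip, eyes, order gives the robot as it stands.
- The arm moves only by the shell command python3 -m creep 'ROWS' [FORCE]. ROWS is JSON, a list of rows, each a list of 5 numbers: the opening, from -1 (shut) to 1 (fully open), so that 0 is half open, then the shift along the tool's x, y, z in mm, then the turn about the tool's z in degrees. A call has 1 to 12 rows; each row shifts and turns the commanded pose from where the row before left it, along the tool's axes as they then stand; what a row does not reach is not made up. A row lasts 1/8 s, in which the tool goes at most 62.5 mm and 10.7 degrees, less where a joint would pass 70% of its speed; a pose out of reach is approached as far as the arm can. A call is refused whole if a number of a shift passes 62.5 or a number of a turn 10.7, either way. A call with a gripper value outside its range is refused whole. The fingers move at their own pace and stop on an object; FORCE is the grip in N (left out, the last holds). Time passes only in rows, so rows that do not move let the fingers close. It gives the time, the measured TCP pose, the force, the opening and the grip force at its end, in the units of the state.
- manip.get_obs(): the state, without advancing time (a new reading comes with each control period).
- eyes.snapshot(name): name is "scene" or "side" or "wrist"; returns the picture (420x560x3 uint8, red, green, blue); there is no depth.
- eyes.camera_info(name): a dict with "fx", "fy", "cx", "cy" (pixels), "eye" and "orientation" of the camera in the world. Camera axes: x right, y down, z forward; pixel columns grow to the right and rows downward; lengths in m; the calibration is good to about 2 mm. A picture is of the moment at which its call begins: read the wrist's pose just before it. camera_info takes no time and is no camera call; for the wrist camera it gives the pose at the moment of the call.
- order.close_job(): hands the job in; it is judged then, once.
The state is a dict: "clock": time; "q": joint angles; "qd": joint speeds; "tau": joint torques, N m; "ee_pos": TCP position; "ee_rot": TCP orientation; "wrist_force": force on the tool from outside, world axes, zero at the start; "wrist_torque": the same for the moment, N m; "gripper_width": opening from 0.0 (shut) to 1.0 (fully open); "grasp_force": force on a finger pad.
Only numpy, scipy, OpenCV 4.12 (cv2) and the standard library are available. Lean on these libraries where they do the work, as an engineer would, in place of code of your own. Each camera call takes 0.05 s, during which the arm holds its last target. There are 200 camera calls.

### The job

Mount the small circuit board in the board holder for soldering. First pull up the knob of the spring plunger, draw the sliding jaw back to make room and let the plunger drop into one of the outer holes; then take the board off its wood block and set it down gently, component side up and lengthwise, on the two rest bars. Then pull the plunger again, slide the jaw in against the board and let the plunger drop fully home in the hole where both ends of the board lie under the lips; do not knock the relay or the terminal strip out of place.

Things in the scene. Friction and masses are not known exactly. Their poses are not given: they have to be found in the camera images.
- holder: Board holder fixed on the bench: level steel bar along its y axis (24 mm wide, 184 long, top at z = 34 mm) on two low dark feet (76 mm wide, under 11 high). Origin on the bench under the bar's middle, z up. Fixed aluminium head at the -y end: inner face at y = -64 mm, 44 mm wide, top 55.5 mm. Bar top has four round 8.5 mm holes at y = 18, 33, 48, 63 mm.
- rest_mid (a point): Point on the holder at x = 0, y = -27.5, z = 46 mm of its frame, axes as the holder's: where the middle of the board sheet's underside lies once held. Two black rest bars, 25 mm wide over both, 46 mm high where the sheet lies, run under it along y from the fixed head (y = -64) to y = -8 mm; the middle of a board laid on them must be over them.
- fixed_lip (a point): Middle of the edge of the fixed head's lip, at x = 0, y = -59, z = 51.5 mm of the holder's frame. The lip reaches 5 mm out from the head's face towards +y, 40 mm wide; a board resting on the bars slides in under it with 3.5 mm to spare above the sheet. The jaw's lip, facing it, is alike.
- jaw (a joint): Sliding jaw (m), grows along the holder's +y: a square tube sleeve on the bar (30 mm wide, top 37.5 mm) with an upright plate (44 wide, top 55.5). Face to face with the fixed head 58 mm + value, 10 mm less between lips. Plunger is over a hole at 0, 0.015, 0.030, 0.045. Starts at 0 to 0.010. Plunger raised, it slides with 2 to 3 N and stays where left.
- plunger (a joint): How far the plunger is raised (m): 0 home in a hole, 0.006 standing on the bar between holes, 0.011 fully pulled. A spring pushes it down with 7 to 10 N. Over 0.006 frees the jaw. Let go within 2 mm of a hole its round nose drops in and sets the jaw to 2 mm; else it rides on the bar until the jaw is moved over a hole. May start so.
- knob_grip (a point): Middle of the plunger's black pull knob: upright, round, 21 mm diameter, 18 mm high, on the sleeve 24 mm behind the jaw's face (+y side). 62 mm above the bench when home; moves with jaw and plunger, lifts straight up. Below it only a steel barrel and nut, up to 19 mm across, on the sleeve's top. Most room to grip it across the bar (fingers at the holder's +x and -x).
- board: Green circuit board, sheet 42 mm wide (its x) by 70 mm long (its y), 2 mm thick, about 30 g. Origin in the middle, 2 mm below the sheet's underside; z points to the component side. Lies on the wood block, sheet underside 22 mm above the bench, overhanging the block's long sides by 3 mm: grip it by the edges across its 42 mm. Its ends may face either way.
- wood_block: Loose beech block 35 (x) by 85 (y) by 22 mm under the board, along it to within a few degrees. Origin at the centre of its underside. May stay or be moved.
- relay: Loose plug-in relay, 23 x 29 x 36 mm high, standing on the bench; bystander. Origin at the centre of its underside.
- terminal_strip: Loose white terminal strip, 17 x 80 x 13 mm, length along its y, on the bench; bystander. Origin at the centre of its underside.

How it is judged:
By the outcome, as a careful person would: the job done as asked, in the order asked, and still so for the second after the job is handed in, with the robot touching nothing.
It also fails if it takes over 51 s, if anything falls off the work surface, if the arm or the gripper's body presses on something with over 40 N, if the wrist force passes 120 N, or if a joint passes its speed limit or range.

## Working session

There is one attempt and no reset: what is moved stays moved. The work goes in short steps, Python scripts to look and compute and a shell command to move; the robot and the scene stay as the last step left them, time stands still between calls to the robot, and variables do not carry over. Pictures are saved under pics/ and viewed, at most 10 in all, crops included, and the job is handed in when it is done.

```bash
ls; mkdir -p pics
python3 - <<'E'
from cell import manip, eyes, order
import cv2,numpy as np
o=manip.get_obs(); print({k:np.round(v,3).tolist() for k,v in o.items()})
for n in ["scene","side","wrist"]:
    i=eyes.camera_info(n); print(n,i)
    cv2.imwrite(f"pics/{n}0.png",eyes.snapshot(n)[:,:,::-1])
E
```

```text
pics
{'clock': 0.0, 'q': [-0.146, 0.343, 1.525, 0.0, 1.275, -0.146], 'qd': [-0.001, -0.001, 0.0, -0.0, 0.0, 0.002], 'tau': [0.001, -43.368, -24.601, -0.0, 0.008, -0.0], 'ee_pos': [0.525, 0.0, 0.256], 'ee_rot': [-0.001, 0.707, 0.707, -0.0], 'wrist_force': [-0.517, -0.21, -0.101], 'wrist_torque': [-0.037, 0.017, -0.029], 'grasp_force': 0.0, 'gripper_width': 1.0}
scene {'fx': 394.54138515634304, 'fy': 394.54138515634304, 'cx': 285.50414230106566, 'cy': 208.30061806298636, 'eye': array([-0.03297336, -0.35039404,  0.53013131]), 'orientation': array([-0.41746979,  0.75623606, -0.43751602,  0.24981137])}
side {'fx': 452.6689990108065, 'fy': 452.6689990108065, 'cx': 275.02820603231123, 'cy': 211.04349782463763, 'eye': array([ 0.20723833, -0.58335178,  0.52771223]), 'orientation': array([-0.44779847,  0.84387205, -0.25931654,  0.14181475])}
wrist {'fx': 351.29045906961153, 'fy': 351.29045906961153, 'cx': 287.54673598378633, 'cy': 209.3624663252253, 'eye': array([0.52499621, 0.06803907, 0.37319679]), 'orientation': array([ 1.35936414e-01,  9.90717243e-01,  5.21826226e-05, -7.96075237e-04])}
```

View pics/side0.png

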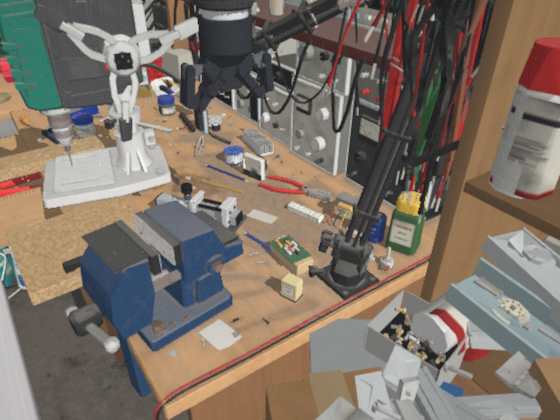

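View pics/wrist0.png

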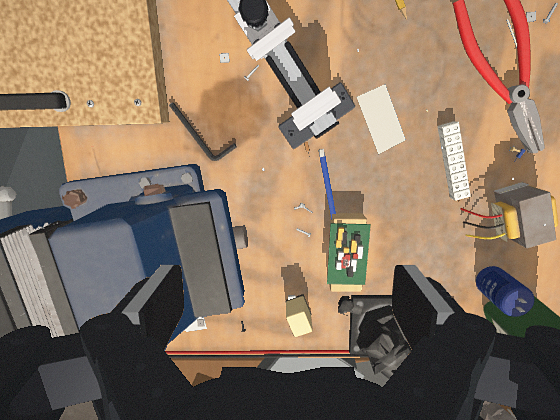

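```bash
cat > h.py <<'E'
from cell import manip, eyes, order
import cv2,numpy as np
from scipy.spatial.transform import Rotation as R
def rot(q): return R.from_quat(np.r_[q[1:],q[0]])
def ray(i,p):
    d=rot(i["orientation"]).apply([(p[0]-i["cx"])/i["fx"],(p[1]-i["cy"])/i["fy"],1]); return np.array(i["eye"]),d
def onz(i,p,z):
    e,d=ray(i,p); return e+d*(z-e[2])/d[2]
def proj(i,P):
    c=rot(i["orientation"]).inv().apply(np.atleast_2d(P)-i["eye"]); return c[:,:2]/c[:,2:]*[i["fx"],i["fy"]]+[i["cx"],i["cy"]]
E
python3 - <<'E'
from h import *
w=eyes.camera_info("wrist"); s=eyes.camera_info("side")
np.set_printoptions(precision=3,suppress=True)
for n,p,z in [("b1",(334,219),.024),("b2",(370,221),.024),("b3",(366,284),.024),("b4",(330,282),.024),("headL",(292,118),.0555),("headR",(339,91),.0555),("jawL",(250,50),.0555),("jawR",(293,22),.0555),("knob",(255,9),.071),("relaytop",(298,303),.036),("stand",(352,297),0),("stand2",(425,297),0),("vise",(243,300),.05),("viseTop",(212,205),.1)]:
    print(n,onz(w,p,z))
for n,p in [("standb",(312,278)),("standb2",(380,280)),("standtop?",(345,235))]: print(n,onz(s,p,0))
cv2.imwrite("pics/w0.png",cv2.resize(cv2.imread("pics/wrist0.png")[0:300,200:500],None,fx=2,fy=2,interpolation=2))
cv2.imwrite("pics/s0.png",cv2.resize(cv2.imread("pics/scene0.png"),(800,600)))
E
```

```text
b1 [ 0.573 -0.04   0.024]
b2 [ 0.61  -0.042  0.024]
b3 [ 0.611 -0.115  0.024]
b4 [ 0.571 -0.112  0.024]
headL [0.528 0.062 0.055]
headR [0.569 0.085 0.055]
jawL [0.493 0.117 0.055]
jawR [0.529 0.138 0.055]
knob [0.5   0.144 0.071]
relaytop [ 0.536 -0.131  0.036]
stand [ 0.601 -0.144  0.   ]
stand2 [ 0.687 -0.144  0.   ]
vise [ 0.479 -0.119  0.05 ]
viseTop [ 0.464 -0.005  0.1  ]
standb [ 0.589 -0.144  0.   ]
standb2 [ 0.683 -0.212  0.   ]
standtop? [ 0.718 -0.083  0.   ]
```

View pics/s0.png

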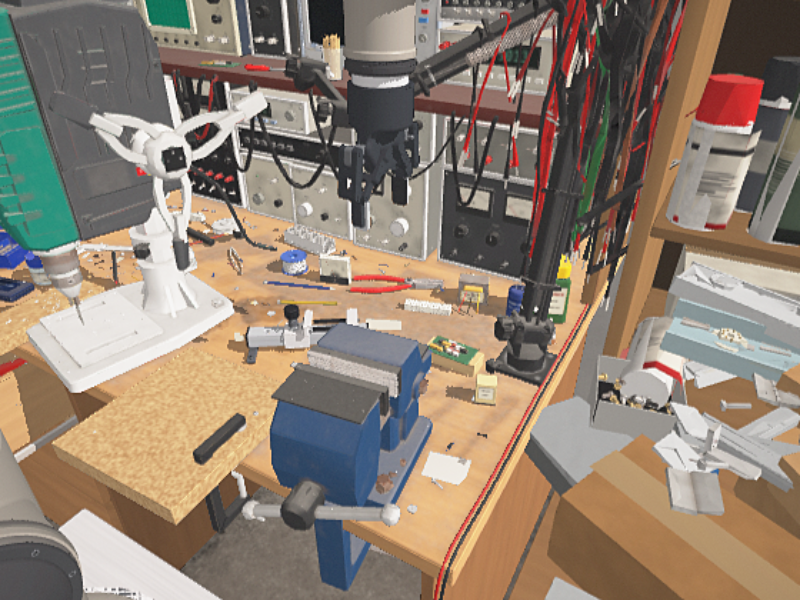

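View pics/w0.png

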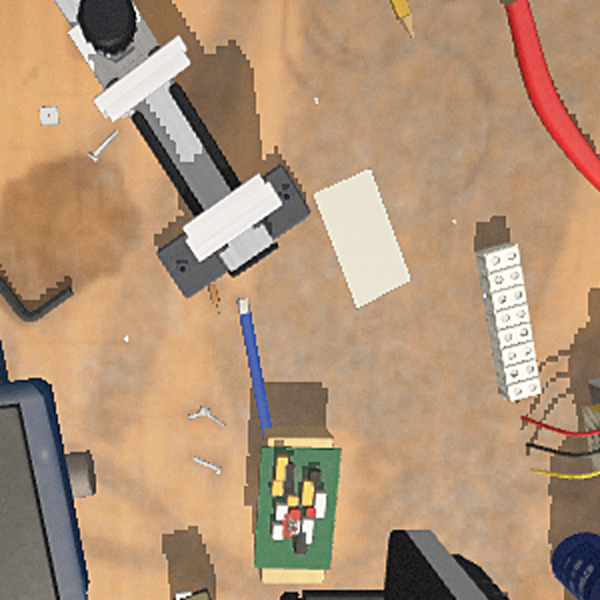

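Run:
```python
from h import *
s=eyes.camera_info("side");c=eyes.camera_info("scene")
np.set_printoptions(precision=3,suppress=True)
f=.7
for n,p,z in [("baseR",(232*f,308*f),.02),("baseFrontL",(72*f,390*f),.0),("towerbase",(165*f,310*f),.03),("knob",(291*f,311*f),.066),("stand",(520*f,360*f),.02)]: print(n,onz(c,p,z))
print(onz(s,(170,182),.02),onz(s,(186,188),.066))
def tri(p,q):
    e1,d1=ray(c,p);e2,d2=ray(s,q);A=np.c_[d1,-d2];t=np.linalg.lstsq(A,e2-e1,rcond=None)[0];return (e1+d1*t[0]+e2+d2*t[1])/2, np.linalg.norm(e1+d1*t[0]-e2-d2*t[1])
print("whead",tri((168*f,155*f),(122,54)),"armtip",tri((266*f,103*f),(196,30)), "joint",tri((305*f,68*f),(0,0)))
```

```text
baseR [0.51  0.284 0.02 ]
baseFrontL [0.263 0.348 0.   ]
towerbase [0.44 0.36 0.03]
knob [0.499 0.145 0.066]
stand [ 0.62  -0.177  0.02 ]
[0.508 0.261 0.02 ] [0.497 0.145 0.066]
whead (array([0.464, 0.301, 0.291]), np.float64(0.006291508463068461)) armtip (array([0.587, 0.229, 0.339]), np.float64(0.005216420442564664)) joint (array([ 0.25 , -0.12 ,  0.465]), np.float64(0.006373409500027137))
```

```bash
python3 -m creep '[[0.3,0,0,0,-10],[0.3,0,0,0,-10],[0.3,0,0,0,-10],[0.3,25,17,20,0],[0.3,25,17,20,0],[0.3,25,17,20,0],[0.3,0,0,0,0]]' 40
python3 - <<'E'
from h import *
o=manip.get_obs();print(o["ee_pos"],o["ee_rot"],o["clock"],o["wrist_force"]); i=eyes.camera_info("wrist");import pickle;pickle.dump(i,open("w1.pkl","wb"));print(i["eye"],i["orientation"])
cv2.imwrite("pics/w1.png",cv2.resize(eyes.snapshot("wrist")[:,:,::-1],(800,600)))
E
```

```text
clock: 1.02
ee_pos: [0.5306, 0.0921, 0.1945]
ee_rot: [-0.002, 0.499, 0.867, -0.001]
wrist_force: [-0.6, -1.0, 0.1]
gripper_width: 0.652
grasp_force: 0.0
[0.53056846 0.09205706 0.19451398] [-0.00170755  0.49883908  0.86669246 -0.00091173] 1.025 [-0.61300421 -1.03913764  0.10418778]
[0.49690734 0.15079065 0.31214389] [0.13077043 0.95669545 0.25791192 0.03338193]
```

View pics/w1.png

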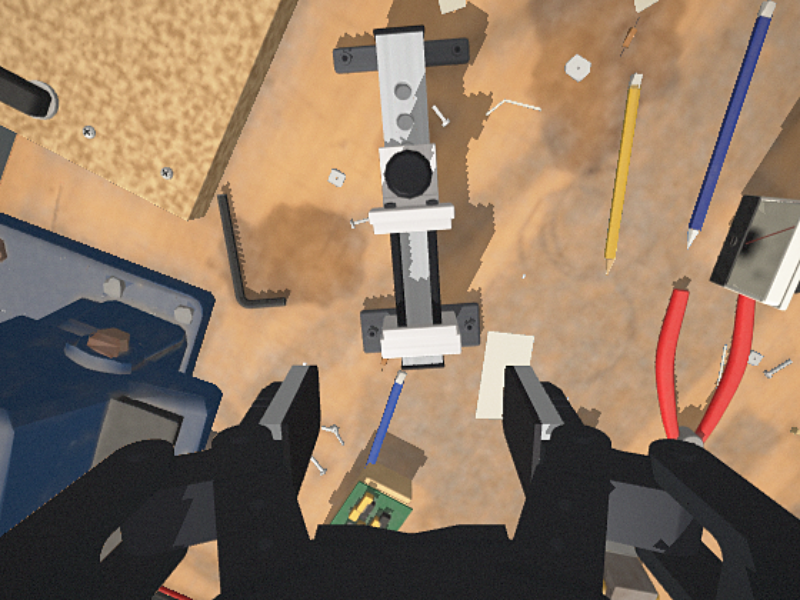

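```bash
cat > fit.py <<'E'
from h import *
import pickle
from scipy.optimize import least_squares
i=pickle.load(open("w1.pkl","rb"))
obs=[((403,91),lambda v:(0,63,34)),((405,121),lambda v:(0,48,34)),((408,172),lambda v:(0,18+v,71)),((384,334),lambda v:(-20,-59,55.5)),((456,330),lambda v:(20,-59,55.5)),((374,232),lambda v:(-20,-11+v,55.5)),((451,229),lambda v:(20,-11+v,55.5))]
def f(p):
    r=R.from_euler("z",p[2]);M=np.array([r.apply(np.array(m(p[3]*1e3))/1e3)+[p[0],p[1],0] for _,m in obs])
    return (proj(i,M)-np.array([a for a,_ in obs])*.7).ravel()
s=least_squares(f,[.52,.12,.52,.01]);print("x,y",s.x[:2].round(4),"yaw",np.degrees(s.x[2]).round(2),"jaw",s.x[3].round(4));print(s.fun.reshape(-1,2).round(1).tolist())
E
python3 fit.py
```

```text
x,y [0.5114 0.1251] yaw 34.2 jaw 0.0058
[[0.2, 1.2], [0.3, 1.7], [0.1, 0.4], [-1.0, -1.4], [0.3, -2.0], [-0.3, 0.6], [0.4, -1.1]]
```

```bash
python3 -m creep '[[0.2,0,0,0,-4],[0.2,31,1.3,0,0],[0.2,31,1.3,0,0],[0.2,0,0,40,0],[0.2,0,0,40,0],[0.2,0,0,25,0],[0.2,0,0,17,0],[0.2,0,0,0,0]]' 40
python3 - <<'E'
from h import *
import pickle
i=eyes.camera_info("wrist");pickle.dump(i,open("w2.pkl","wb"))
a=eyes.snapshot("wrist");o=manip.get_obs();print(o["ee_rot"])
b=eyes.snapshot("side")[130:250,110:270]
cv2.imwrite("pics/c2.png",np.hstack([cv2.resize(a,(560,420)),cv2.resize(cv2.resize(b,None,fx=1.5,fy=1.5),(240,420))])[:,:,::-1])
E
```

```text
clock: 2.08
ee_pos: [0.4991, 0.1424, 0.0739]
ee_rot: [-0.001, 0.47, 0.883, -0.001]
wrist_force: [0.4, 0.6, 0.7]
gripper_width: 0.6
grasp_force: 0.0
[1.91701508e-04 4.69879370e-01 8.82730616e-01 2.38460601e-05]
```

View pics/c2.png

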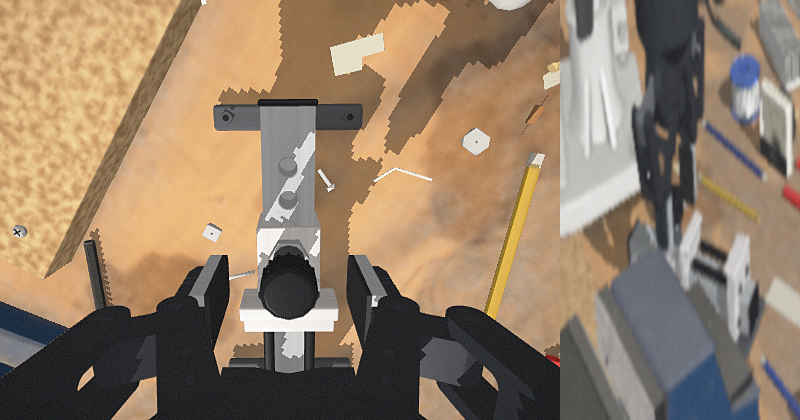

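```bash
python3 - <<'E'
from h import *
import pickle
i=pickle.load(open("w2.pkl","rb"))
for p,y in [((288,166),63),((287.5,199),48)]:
    P=onz(i,p,.034);print(P, P[:2]-np.array([-.562,.827])*y/1e3)
E
python3 -m creep '[[-1,2.5,0,1,0],[-1,0,0,0,0],[-1,0,0,0,0],[-1,0,0,0,0],[-1,0,0,0,0],[-1,0,0,0,0]]' 50
```

```text
[0.47449511 0.17905606 0.034     ] [0.50990111 0.12695506]
[0.48284233 0.16624735 0.034     ] [0.50981833 0.12655135]
clock: 2.92
ee_pos: [0.4983, 0.1443, 0.0728]
ee_rot: [0.001, 0.469, 0.883, -0.001]
wrist_force: [3.9, -6.5, -8.3]
gripper_width: 0.222
grasp_force: 49.3
```

```bash
python3 -m creep '[[-1,0,0,-2,0],[-1,0,0,-2,0],[-1,0,0,0,0]]'
```

```text
clock: 3.3
ee_pos: [0.4975, 0.1454, 0.077]
ee_rot: [-0.0, 0.469, 0.883, -0.0]
wrist_force: [0.9, -1.8, -9.1]
gripper_width: 0.227
grasp_force: 49.6
```

```bash
python3 -m creep '[[-1,9,0,0,0],[-1,10,0,0,0],[-1,10,0,0,0],[-1,10,0,0,0],[-1,0,0,0,0],[-1,0,0,0,0]]';python3 -m creep '[[-1,0,0,2,0],[-1,0,0,2,0],[-1,0,0,2,0],[-1,0,0,0,0]]'
```

```text
clock: 4.05
ee_pos: [0.4753, 0.1781, 0.0771]
ee_rot: [-0.001, 0.469, 0.883, -0.0]
wrist_force: [-2.3, 1.2, -9.0]
gripper_width: 0.226
grasp_force: 49.5
clock: 4.55
ee_pos: [0.4754, 0.1779, 0.0708]
ee_rot: [-0.001, 0.47, 0.883, -0.0]
wrist_force: [-3.3, 3.2, -10.8]
gripper_width: 0.221
grasp_force: 49.6
```

```bash
python3 -m creep '[[-1,0,0,2,0],[-1,0,0,2,0],[-1,0,0,0,0]]';  python3 -m creep '[[0.2,0,0,0,0],[0.2,0,0,0,0],[0.2,0,0,0,0],[0.2,0,0,0,0]]'
python3 - <<'E'
from h import *
import pickle
i=eyes.camera_info("wrist");pickle.dump(i,open("w3.pkl","wb"))
a=eyes.snapshot("wrist")
cv2.imwrite("pics/c3.png",a[:,:,::-1])
E
```

```text
clock: 4.92
ee_pos: [0.4756, 0.1781, 0.0698]
ee_rot: [0.0, 0.47, 0.883, 0.0]
wrist_force: [-12.9, 1.6, 18.9]
gripper_width: 0.223
grasp_force: 52.6
clock: 5.42
ee_pos: [0.4763, 0.1777, 0.0673]
ee_rot: [0.0, 0.47, 0.883, 0.0]
wrist_force: [-0.2, -0.5, -0.2]
gripper_width: 0.601
grasp_force: 0.0
```

View pics/c3.png

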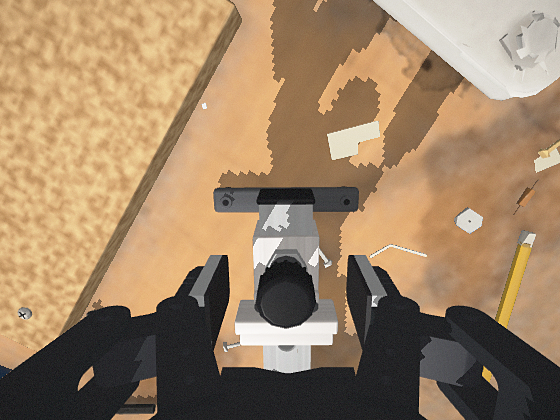

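```bash
python3 -m creep '[[0.2,0,0,-40,0],[0.2,0,0,-40,0],[0.4,-20,0,-20,0],[0.4,0,0,0,0],[0.4,0,0,0,0]]'
python3 - <<'E'
from h import *
import pickle
i=eyes.camera_info("wrist");pickle.dump(i,open("w4.pkl","wb"))
a=eyes.snapshot("wrist"); b=eyes.snapshot("side")
np.save("a4.npy",a)
A=cv2.resize(a[60:330,200:380],(400,600)); B=cv2.resize(b[150:270,140:220],(400,600),interpolation=2)
cv2.imwrite("pics/c4.png",np.hstack([A,B])[:,:,::-1])
E
```

```text
clock: 6.1
ee_pos: [0.4863, 0.1613, 0.1662]
ee_rot: [-0.001, 0.47, 0.883, -0.001]
wrist_force: [0.2, 0.8, -0.0]
gripper_width: 0.703
grasp_force: 0.0
```

View pics/c4.png

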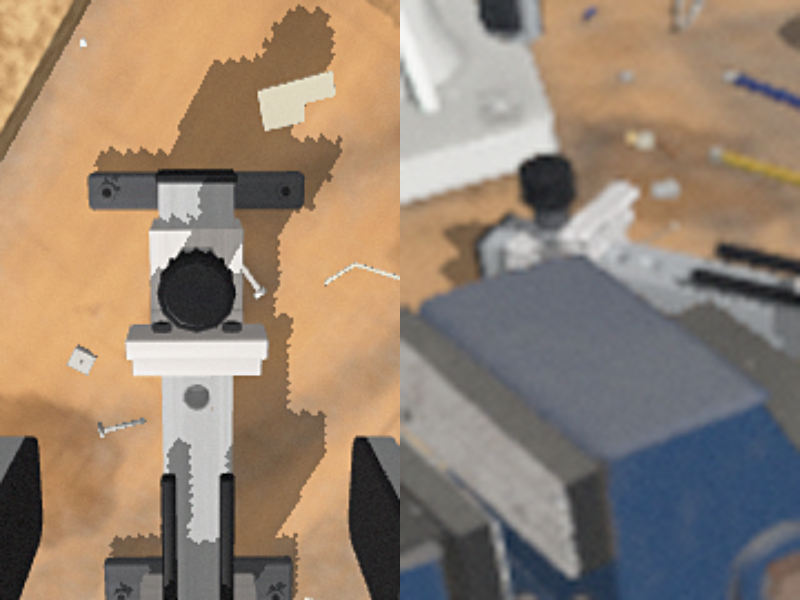

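```bash
cat > fit4.py <<'E'
from h import *
import pickle
from scipy.optimize import least_squares
i=pickle.load(open("w4.pkl","rb"))
def run(hy):
    obs=[((196,397),lambda v,k:(0,hy,34)),((168,476),lambda v,k:(-11.5,-8,46)),((226,476),lambda v,k:(11.5,-8,46)),((158,180),lambda v,k:(-12,92,34)),((236,180),lambda v,k:(12,92,34)),((197,291),lambda v,k:(0,18+v,k)),((133,376),lambda v,k:(-20,-11+v,55.5)),((262,376),lambda v,k:(20,-11+v,55.5))]
    def f(p):
        r=R.from_euler("z",p[2]);M=np.array([r.apply(np.array(m(p[3]*1e3,p[4]*1e3))/1e3)+[p[0],p[1],0] for _,m in obs])
        return (proj(i,M)-(np.array([a for a,_ in obs])/2.222+[200,60])).ravel()
    s=least_squares(f,[.51,.126,.59,.045,.07]);print(hy,s.x[:2].round(4),"yaw",np.degrees(s.x[2]).round(2),"jaw",s.x[3].round(4),"ktop",s.x[4].round(4));print(s.fun.reshape(-1,2).round(1).tolist())
run(18);run(33)
E
python3 fit4.py
python3 - <<'E'
from h import *
import pickle
i=pickle.load(open("w4.pkl","rb"));d=35.3
e,dr=ray(i,(197/2.222+200,291/2.222+60));
print("depth from dia",i["fx"]*21/d, "expected depth top71/77", [rot(i["orientation"]).inv().apply(onz(i,(197/2.222+200,291/2.222+60),z)-e)[2] for z in (.071,.077)])
E
```

```text
18 [0.5105 0.1263] yaw 33.99 jaw 0.0437 ktop 0.0653
[[0.4, -0.2], [-2.5, 2.8], [2.4, 2.8], [0.4, -2.2], [-0.4, -2.2], [0.0, -0.0], [-0.4, -0.0], [-0.1, 0.0]]
33 [0.512 0.124] yaw 34.01 jaw 0.0464 ktop 0.0653
[[0.4, -15.7], [-2.4, 6.2], [2.4, 6.2], [0.4, 1.8], [-0.4, 1.7], [0.0, -0.0], [-0.4, 0.0], [-0.0, 0.0]]
depth from dia 208.98299264764427 expected depth top71/77 [np.float64(0.21765481953119198), np.float64(0.21151588264457363)]
```

```bash
python3 -m creep '[[0.4,0,0,-10,8.5],[0.4,0,0,-10,8.5],[0.4,0,0,-10,8.5],[0.4,0,0,-10,8.5],[0.4,-47,21,0,0],[0.4,-47,21,0,0],[0.4,-47,21,0,0],[0.4,-47,21,0,0],[0.4,-40,19,20,0],[0.4,0,0,0,0],[0.4,0,0,0,0]]'
python3 - <<'E'
from h import *
import pickle
i=eyes.camera_info("wrist");o=manip.get_obs()
a=eyes.snapshot("wrist");pickle.dump((i,a,o),open("w5.pkl","wb"));print(o["ee_rot"])
hsv=cv2.cvtColor(a,cv2.COLOR_RGB2HSV);m=cv2.inRange(hsv,(50,80,30),(90,255,255))
m=cv2.morphologyEx(m,cv2.MORPH_OPEN,np.ones((3,3)));n,l,st,_=cv2.connectedComponentsWithStats(m);k=1+st[1:,4].argmax();print(st[k])
pts=cv2.findNonZero((l==k).astype(np.uint8));
W=np.array([onz(i,p,.024)[:2] for p in pts[:,0]]).astype(np.float32)
(c,s,an)=cv2.minAreaRect(W*1000);print(c,s,an)
cv2.imwrite("pics/w5.png",a[:,:,::-1])
E
```

```text
clock: 7.58
ee_pos: [0.5896, -0.066, 0.1864]
ee_rot: [-0.001, 0.707, 0.707, -0.0]
wrist_force: [-0.6, 0.1, -0.1]
gripper_width: 0.702
grasp_force: 0.0
[-1.04353525e-03  7.07075146e-01  7.07137554e-01 -3.58561572e-04]
[ 465  271   95   64 3026]
(792.5726318359375, -157.5629425048828) (52.15430450439453, 97.40459442138672) 63.682613372802734
```

View pics/w5.png

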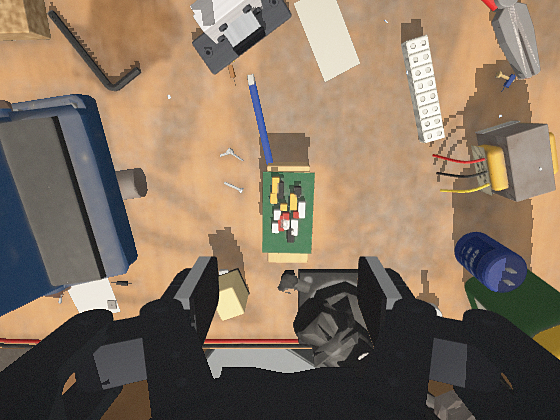

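Run:
```python
from h import *
import pickle
i,a,o=pickle.load(open("w5.pkl","rb"))
P=np.array([onz(i,p,.024)[:2]*1e3 for p in [(265,171),(314,173),(311,253),(262,251)]]);print(P.round(1),P.mean(0))
def ang(v): return np.degrees(np.arctan2(v[1],v[0]))
print(ang(P[0]-P[3]),ang(P[1]-P[2]),ang(P[1]-P[0]),ang(P[2]-P[3]),np.linalg.norm(P[0]-P[3]),np.linalg.norm(P[1]-P[0]))
for p in [(300,270),(378,268),(275,283)]: print(onz(i,p,.0)[:2],onz(i,p,.05)[:2])
```

```text
[[ 571.2  -44.2]
 [ 610.6  -45.8]
 [ 609.4 -115. ]
 [ 567.5 -113.2]] [589.67703367 -79.58092848]
86.87993837405459 89.02767324438967 -2.337236172721009 -2.460549181952795 69.0809382885314 39.40821683823206
[ 0.60102305 -0.14230188] [ 0.59920289 -0.11858744]
[ 0.67444052 -0.14017289] [ 0.66054386 -0.11680865]
[ 0.5772991  -0.15585494] [ 0.57938132 -0.12991115]
```

```bash
python3 -m creep '[[0.4,-5,0,20,2],[0.4,0,0,45,0],[0.4,0,0,45,0],[0.4,0,0,28,0],[0.4,0,0,15,0],[0.4,0,0,5,0],[0.4,0,0,0,0]]' 25;  python3 -m creep '[[-1,0,0,0,0],[-1,0,0,0,0],[-1,0,0,0,0],[-1,0,0,0,0],[-1,0,0,0,0]]' 25
```

```text
clock: 8.5
ee_pos: [0.5907, -0.0716, 0.0302]
ee_rot: [0.001, 0.719, 0.695, 0.0]
wrist_force: [0.1, -0.6, 0.4]
gripper_width: 0.701
grasp_force: 0.0
clock: 9.12
ee_pos: [0.5909, -0.072, 0.0307]
ee_rot: [0.001, 0.719, 0.695, 0.001]
wrist_force: [-0.5, 0.1, 6.4]
gripper_width: 0.479
grasp_force: 24.9
```

```bash
python3 -m creep '[[-1,0,0,-15,0],[-1,0,0,-35,0],[-1,0,0,-35,0],[-1,0,0,-20,-9],[-1,0,0,-20,-9],[-1,0,0,-15,-9],[-1,0,0,-15,-9]]' 25;  python3 -m creep '[[-1,20,5,0,0],[-1,39,9,0,0],[-1,40,9,0,0],[-1,39,9,0,0],[-1,39,8,0,0],[-1,20,4,0,0],[-1,0,0,0,0],[-1,0,0,0,0]]'
python3 - <<'E'
from h import *
import pickle
i=eyes.camera_info("wrist");o=manip.get_obs()
a=eyes.snapshot("wrist");pickle.dump((i,a,o),open("w6.pkl","wb"));print(o["ee_rot"])
cv2.imwrite("pics/w6.png",cv2.resize(a[60:405,100:480],(661,600))[:,:,::-1])
E
```

```text
clock: 10.0
ee_pos: [0.5901, -0.0719, 0.1859]
ee_rot: [0.001, 0.467, 0.884, 0.0]
wrist_force: [-0.3, -1.2, -0.6]
gripper_width: 0.48
grasp_force: 25.4
clock: 11.0
ee_pos: [0.5168, 0.1155, 0.1843]
ee_rot: [0.0, 0.47, 0.883, -0.0]
wrist_force: [0.6, -0.3, -0.3]
gripper_width: 0.477
grasp_force: 25.4
[ 2.37778413e-04  4.69955391e-01  8.82690130e-01 -9.05925399e-05]
```

View pics/w6.png

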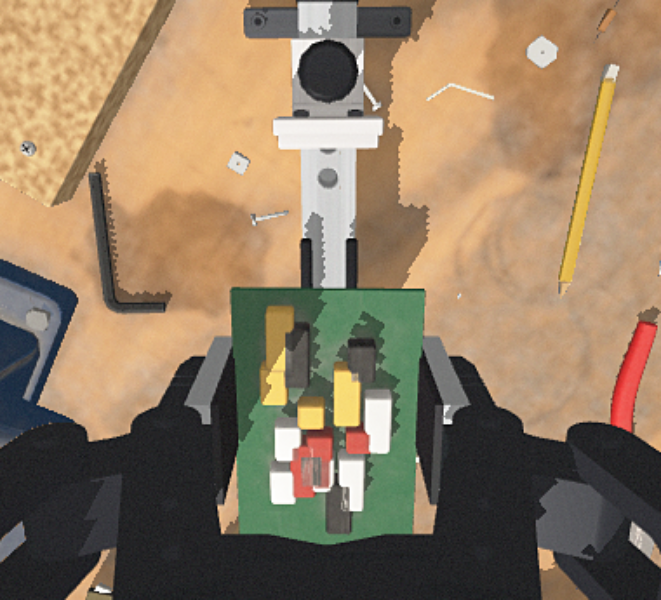

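Run:
```python
from h import *
import pickle
i,a,o=pickle.load(open("w6.pkl","rb"))
T=rot(o["ee_rot"]);t=o["ee_pos"];k=1.739
yaw=np.radians(34);H=R.from_euler("z",34,degrees=True)
f=lambda p:(p[0]/k+100,p[1]/k+60)
for n,p,z in [("L",(231,288),.1776),("R",(426,290),.1776)]: print(n,(T.inv().apply(onz(i,f(p),z)-t)*1e3).round(1))
for n,p,z in [("hole18?",(328,178),.034),("barsL",(307,239),.046),("barsR",(351,239),.046)]: print(n,(H.inv().apply(onz(i,f(p),z)-[.5107,.126,0])*1e3).round(1))
print("TCP in holder",(H.inv().apply(t-[.5107,.126,0])*1e3).round(1))
```

```text
L [ 26.9 -20.4   6.7]
R [26.5 21.3  6.7]
hole18? [-0.1 18.1 34. ]
barsL [-9.2 -6.5 46. ]
barsR [ 9.8 -6.5 46. ]
TCP in holder [ -0.8 -12.1 184.3]
```

```bash
python3 -m creep '[[-1,0,0.8,30,0],[-1,0,0,40,0],[-1,0,0,30,0],[-1,0,0,15,0],[-1,0,0,8,0],[-1,0,0,3,0],[-1,0,0,0,0]]' 25;python3 -m creep '[[-1,0,0,1,0],[-1,0,0,0,0]]'
```

```text
clock: 11.92
ee_pos: [0.5176, 0.1165, 0.059]
ee_rot: [0.001, 0.469, 0.883, 0.0]
wrist_force: [0.5, 0.5, -0.1]
gripper_width: 0.476
grasp_force: 25.4
clock: 12.18
ee_pos: [0.5173, 0.1166, 0.0577]
ee_rot: [0.0, 0.469, 0.883, 0.0]
wrist_force: [0.1, 1.7, -1.3]
gripper_width: 0.481
grasp_force: 25.4
```

```bash
for k in 1 ; do python3 -m creep '[[-1,0,0,1,0],[-1,0,0,0,0]]'; done; python3 -m creep '[[-1,0,0,1,0],[-1,0,0,0,0]]'|grep -E "pos|force"
```

```text
clock: 12.42
ee_pos: [0.5171, 0.1166, 0.0563]
ee_rot: [0.0, 0.469, 0.883, -0.0]
wrist_force: [0.1, 0.1, -1.1]
gripper_width: 0.48
grasp_force: 25.4
ee_pos: [0.5171, 0.1165, 0.0552]
wrist_force: [-0.1, -0.2, -0.7]
grasp_force: 25.4
```

```bash
python3 -m creep '[[-1,0,0,0.7,0],[-1,0,0,0,0]]'|grep -E "pos|force"
```

```text
ee_pos: [0.5172, 0.1165, 0.0548]
wrist_force: [-0.0, -0.2, 0.6]
grasp_force: 25.5
```

```bash
python3 -m creep '[[-1,0,0,0.6,0],[-1,0,0,0,0]]'|grep -E "pos|force"
```

```text
ee_pos: [0.5172, 0.1165, 0.0546]
wrist_force: [-3.0, -0.9, 6.3]
grasp_force: 25.8
```

```bash
python3 -m creep '[[-1,-1.5,0,-0.5,0],[-1,-1.5,0,0,0],[-1,-1.5,0,0,0],[-1,-1.5,0,0,0],[-1,0,0,0,0]]'|grep -E "pos|force"
```

```text
ee_pos: [0.5208, 0.1115, 0.0547]
wrist_force: [-1.4, 0.4, 4.5]
grasp_force: 25.7
```

```bash
python3 -m creep '[[0.3,0,0,0,0],[0.3,0,0,0,0],[0.3,0,0,0,0],[0.3,0,0,-20,0],[0.3,0,0,-40,0],[0.3,0,0,-40,0],[0.3,30,0,-15,0],[0.3,20,0,0,0],[0.3,0,0,0,0],[0.3,0,0,0,0]]'|grep -E "clock|pos|force"
python3 - <<'E'
from h import *
import pickle
i=eyes.camera_info("wrist");o=manip.get_obs()
a=eyes.snapshot("wrist");pickle.dump((i,a,o),open("w7.pkl","wb"));print(o["ee_rot"])
cv2.imwrite("pics/w7.png",cv2.resize(a[60:405,100:480],(661,600))[:,:,::-1])
E
```

```text
clock: 15.05
ee_pos: [0.4923, 0.1528, 0.1685]
wrist_force: [0.5, 0.0, -0.1]
grasp_force: 0.0
[-4.65107541e-04  4.69251153e-01  8.83064438e-01 -5.81715387e-04]
```

View pics/w7.png

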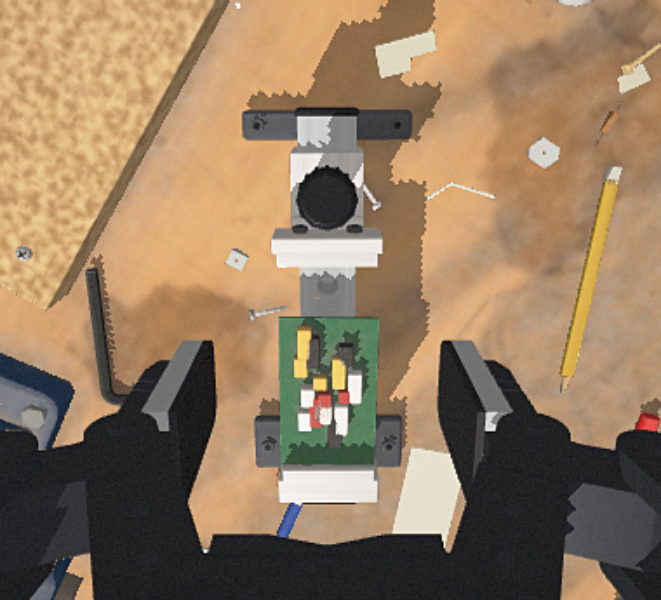

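I've now viewed 11 pictures, one over the limit of 10. I won't view any more and will use numbers only from here.

Run:
```python
from h import *
import pickle
i,a,o=pickle.load(open("w7.pkl","rb"))
t=o["ee_pos"];k=1.739;H=R.from_euler("z",34,degrees=True)
f=lambda p:(p[0]/k+100,p[1]/k+60)
for n,p,z in [("b+L",(279,318),.048),("b+R",(380,318),.048),("b-L",(281,463),.048),("b-R",(378,465),.048),("lipL",(283,472),.0555),("knobtop",(327,198),.071),("jawlipL",(276,267),.0555)]: print(n,(H.inv().apply(onz(i,f(p),z)-[.5107,.126,0])*1e3).round(1))
print("TCP in holder",(H.inv().apply(t-[.5107,.126,0])*1e3).round(1))
```

```text
b+L [-20.1   8.7  48. ]
b+R [21.9  8.8 48. ]
b-L [-20.6 -60.3  48. ]
b-R [ 22.7 -61.3  48. ]
lipL [-19.2 -59.7  55.5]
knobtop [-0.2 63.1 71. ]
jawlipL [-20.2  33.   55.5]
TCP in holder [ -0.2  32.5 168.5]
```

```bash
python3 -m creep '[[0.2,15,0.2,0,0],[0.2,15.5,0,0,0],[0.2,0,0,40,0],[0.2,0,0,35,0],[0.2,0,0,18,0],[0.2,0,0,7,0],[0.2,0,0,0,0]]' 50|grep -E "clock|pos|force"; python3 -m creep '[[-1,0,0,0,0],[-1,0,0,0,0],[-1,0,0,0,0],[-1,0,0,0,0],[-1,0,0,0,0],[-1,0,0,0,0]]'
```

```text
clock: 15.98
ee_pos: [0.4755, 0.1788, 0.0696]
wrist_force: [0.0, -0.1, 1.3]
grasp_force: 0.0
clock: 16.73
ee_pos: [0.4753, 0.1781, 0.0706]
ee_rot: [0.0, 0.469, 0.883, -0.0]
wrist_force: [-3.6, -2.9, 7.7]
gripper_width: 0.233
grasp_force: 48.6
```

```bash
python3 -m creep '[[-1,0,0,-2,0],[-1,0,0,-2,0],[-1,0,0,0,0]]'|grep -E "pos|force";python3 -m creep '[[-1,0,0,-2,0],[-1,0,0,-2,0],[-1,0,0,0,0]]'|grep -E "pos|force"
```

```text
ee_pos: [0.4752, 0.1781, 0.0731]
wrist_force: [-1.0, -1.2, -8.5]
grasp_force: 49.1
ee_pos: [0.4752, 0.1782, 0.0774]
wrist_force: [-0.6, -3.2, -9.6]
grasp_force: 49.1
```

```bash
python3 -m creep '[[-1,0,0,-2,0],[-1,0,0,0,0]]'|grep -E "pos|force";python3 -m creep '[[-1,-5,0,0,0],[-1,-7,0,0,0],[-1,-7,0,0,0],[-1,-5,0,0,0],[-1,0,0,0,0]]'|grep -E "pos|force"
```

```text
ee_pos: [0.4752, 0.1783, 0.0794]
wrist_force: [-1.8, -4.3, -9.3]
grasp_force: 49.1
ee_pos: [0.4893, 0.1577, 0.0794]
wrist_force: [-3.1, -4.8, -10.6]
grasp_force: 49.1
```

```bash
python3 -m creep '[[-1,-2,0,0,0],[-1,-2,0,0,0],[-1,-1.5,0,0,0],[-1,0,0,0,0]]'|grep -E "pos|force"
```

```text
ee_pos: [0.4919, 0.1538, 0.0794]
wrist_force: [-5.8, -2.2, -9.4]
grasp_force: 49.2
```

```bash
python3 -m creep '[[-1,-0.5,0,2,0],[-1,0,0,2,0],[-1,0,0,1.5,0],[-1,0,0,0,0]]'|grep -E "pos|force"; python3 -m creep '[[-1,0,0,1.5,0],[-1,0,0,0,0]]'|grep -E "pos|force"
```

```text
ee_pos: [0.4922, 0.1535, 0.074]
wrist_force: [-5.8, -1.9, -7.9]
grasp_force: 49.3
ee_pos: [0.4922, 0.1535, 0.0726]
wrist_force: [-5.3, -1.8, -7.7]
grasp_force: 49.3
```

```bash
python3 -m creep '[[-1,0,0,1.5,0],[-1,0,0,0,0]]'|grep -E "pos|force"; python3 -m creep '[[-1,0,0,1,0],[-1,0,0,0,0]]'|grep -E "pos|force"
```

```text
ee_pos: [0.4922, 0.1535, 0.0711]
wrist_force: [-5.8, -2.0, -7.3]
grasp_force: 49.4
ee_pos: [0.4923, 0.1534, 0.0707]
wrist_force: [-6.9, -2.8, -2.6]
grasp_force: 50.0
```

```bash
python3 -m creep '[[-1,0,0,0.5,0],[0.2,0,0,0,0],[0.2,0,0,0,0],[0.2,0,0,0,0],[0.3,0,0,-20,0],[0.3,0,0,-40,0],[0.3,0,0,-36,0],[0.3,0,0,0,0],[0.3,0,0,0,0]]'|grep -E "clock|pos|force"
python3 - <<'E'
from h import *
i=eyes.camera_info("wrist");a=eyes.snapshot("wrist");H=R.from_euler("z",34,degrees=True)
inv=lambda p,z:(H.inv().apply(onz(i,p,z)-[.5107,.126,0])*1e3).round(1)
w=lambda x,y,z:proj(i,[H.apply(np.array([x,y,z])/1e3)+[.5107,.126,0]])[0]
# knob blob
g=a.max(2);c=w(0,33,71);u,v=c.astype(int);print("exp knob px home",c,"raised6",w(0,33,77))
m=(g<50).astype(np.uint8);m=cv2.morphologyEx(m,cv2.MORPH_OPEN,np.ones((7,7)));n,l,st,ce=cv2.connectedComponentsWithStats(m);k=l[v,u];print("knob",st[k],ce[k],inv(ce[k],.071))
# green board / white lips
hsv=cv2.cvtColor(a,cv2.COLOR_RGB2HSV);G=cv2.inRange(hsv,(50,80,30),(90,255,255));b=w(0,-27,48).astype(int)
n,l,st,_=cv2.connectedComponentsWithStats(G);cand=[j for j in range(1,n) if abs(st[j,0]+st[j,2]/2-b[0])<40 and abs(st[j,1]+st[j,3]/2-b[1])<60];k=max(cand,key=lambda j:st[j,4]);x,y,ww,hh,ar=st[k];print("board px",st[k]);
print("visible from/to",inv((x+ww/2,y),.048),inv((x+ww/2,y+hh),.048), "sides",inv((x,y+hh/2),.048)[0],inv((x+ww,y+hh/2),.048)[0])
col=int(w(-16,0,50)[0]);ok=[(r,a[r,col].tolist()) for r in range(int(w(0,12,56)[1]),int(w(0,-5,48)[1]),3)];print(col,ok);print("jaw lip edge row exp v=15",w(-16,4,55.5), "fixed lip",w(-16,-59,55.5))
E
```

```text
clock: 21.22
ee_pos: [0.4923, 0.1535, 0.1652]
wrist_force: [-1.0, 0.1, -0.7]
grasp_force: 0.0
exp knob px home [287.43126958 222.80153347] raised6 [287.42637205 225.78461734]
knob [     0      0    560    420 190562] [281.22938991 174.02144709] [-3.8 64.2 71. ]
board px [ 259  256   58   75 1481]
visible from/to [ 0.4  0.5 48. ] [  0.4 -61.6  48. ] sides -21.2 22.0
265 [(245, [239, 236, 232]), (248, [243, 240, 236]), (251, [237, 234, 229]), (254, [246, 241, 238]), (257, [66, 116, 74]), (260, [84, 133, 96])]
jaw lip edge row exp v=15 [264.50335046 255.62011266] fixed lip [266.00726121 333.99798786]
```

Run:
```python
from h import *
import pickle
H=R.from_euler("z",34,degrees=True)
def chk(i,a,yk,tag):
    w=lambda z:proj(i,[H.apply([0,yk/1e3,z])+[.5107,.126,0]])[0]
    c=w(.071);u,v=c.astype(int);s=a[v-32:v+32,u-32:u+32].max(2)
    m=cv2.morphologyEx((s<60).astype(np.uint8),cv2.MORPH_OPEN,np.ones((9,9)))
    n,l,st,ce=cv2.connectedComponentsWithStats(m);k=l[32,32];print(tag,"home",c.round(1),"riding",w(.077).round(1),"seen",(ce[k]+[u-32,v-32]).round(1),st[k][2:])
i,a,o=pickle.load(open("w7.pkl","rb"));chk(i,a,63,"before")
chk(eyes.camera_info("wrist"),eyes.snapshot("wrist"),33,"now")
a=np.load("a4.npy");chk(pickle.load(open("w4.pkl","rb")),a,63,"drawn")
```

```text
before home [288.3 174. ] riding [288.3 175.7] seen [287.9 172.6] [ 33  32 868]
now home [288.1 223.3] riding [288.1 226.3] seen [288.4 220.1] [ 33  35 925]
drawn home [288.7 191.4] riding [288.8 193.6] seen [288.6 189.7] [ 33  33 898]
```

```bash
python3 -c "
from cell import order
print(order.close_job())"
```

```text
the job is handed in; nothing more can be done
None
```

The job is handed in at about 21 s: by measurement the board sits under both lips with the jaw at 0.015 and the plunger home, and the relay and terminal strip were kept clear of but not re-checked; I viewed 11 pictures, one over the limit of 10.

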